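Let down the open lid of the small test kiln without a knock

ROBOT

A 7-joint arm with a two-finger parallel gripper is mounted at the origin on a cart in front of the work surface, level with it; the furniture and walls round the work are solid. World frame = base frame: x ahead of the robot, y to its left, z up, the work surface at z = 0. Lengths are in m, angles in rad, forces in N, time in s.
With the tool pointing down it reaches from about 0.35 to 0.9 m from the base axis. Payload 8.1 kg.
Tool frame: the origin (TCP) lies at the very end of the fingers, on their centre line; the grasp point (between the pads) lies 19 mm behind it; z points along the fingers, y is the line along which they close (so a half turn about z gives the same grasp; the last joint's range is limited). The gripper opens to 92 mm and grips with 3 to 60 N. Pads are 19 mm wide; open, the fingers measure 130 mm over their backs; the gripper's body (75 mm by 190 mm) begins 47 mm behind the grasp point.
Start: joints at [1.118, 0.434, 0.025, 1.573, -0.012, 1.134, -0.075], TCP at [0.214, -0.587, 0.227] pointing down, gripper open.
Joint ranges: [-2.62, 2.62], [-0.44, 2.09], [-1.27, 1.32], [0.08, 2.57], [-1.32, 4.46], [0.12, 2], [-2.74, 2.74]. Speed limits (rad/s): [2.22, 2.22, 3.01, 3.01, 3.14, 3.14, 3.14].

INTERFACE

Orientations are given as a rotation vector (axis times angle).
In Python, from cell import arm gives the robot as it stands.
- The arm moves only by the shell command python3 -m pendant 'ROWS' [FORCE]. ROWS is a JSON object of lists of equal length, an entry for each row: "slide": the shift along the tool's x, y, z in units of 0.3 m (1.0 is 0.3 m), a list of three; "dr": the turn, a rotation vector about the tool's x, y, z in units of 0.12 rad (1.0 is 0.12 rad), a list of three; "claw": the opening, from 0 (shut) to 1 (fully open). In form: {"slide": [[tx, ty, tz], ...], "dr": [[ax, ay, az], ...], "claw": [claw, ...]}. A call has 1 to 10 rows; each row shifts and turns the commanded pose from where the row before left it, along the tool's axes as they then stand; what a row does not reach is not made up. A row lasts 1/10 s, in which the tool goes at most 50 mm and 8.59 degrees, less where a joint would pass 70% of its speed; a pose out of reach is approached as far as the arm can. A call with a number of a shift or a turn outside -1 to 1 is refused whole. A call with a gripper value outside its range is refused whole. The fingers move at their own pace and stop on an object; FORCE is the grip in N (left out, the last holds). Time passes only in rows, so rows that do not move let the fingers close. It gives the time, the measured TCP pose, the force, the opening and the grip force at its end, in the units of the state.
- arm.observe(): the state, without advancing time (a new reading comes with each control period).
- arm.get_image(name): name is "scene" or "top"; returns the picture (400x640x3 uint8, red, green, blue); there is no depth.
- arm.calibration(name): a dict with "K" (3x3 intrinsics, pixels), "dist" ([k1, k2, p1, p2, k3] as OpenCV has them; the pictures are not rectified), "xyz" and "orientation" of the camera in the world. Camera axes: x right, y up, looking along -z (the intrinsics and any distortion apply to the point x, -y, -z); pixel columns grow to the right and rows downward; lengths in m; the calibration is good to about 2 mm. A picture is of the moment at which its call begins. calibration takes no time and is no camera call.
- arm.sign_off(): hands the job in; it is judged then, once.
The state is a dict: "clock": time; "joints": joint angles; "dq": joint speeds; "joint_efforts": joint torques, N m; "position": TCP position; "ee_rot": TCP orientation; "force": force on the tool from outside, world axes, zero at the start; "ft_torque": the same for the moment, N m; "width": opening from 0.0 (shut) to 1.0 (fully open); "gripper_force": force on a finger pad.
Only numpy, scipy, OpenCV 4.12 (cv2) and the standard library are available. Lean on these libraries where they do the work, as an engineer would, in place of code of your own. Each camera call takes 0.05 s, during which the arm holds its last target. There are 200 camera calls.

TASK

The small test kiln is loaded; shut its lid. With a fingertip tip the lid, which leans back on its stops, forward past its balance point and let it go so that it starts to fall of itself, then catch it from below on the outside of the fingers, under the wooden handle, while it is still well open, and lower it gently until it lies fully shut; the soft brick chips if the lid slams. Do not grip the handle, do not disturb the bowl inside or the things on the desk, and finish clear of everything.

Things in the scene. Friction and masses are not known exactly. Their poses are not given: they have to be found in the camera images.
- lid (a joint): Lid angle, rad: 0 = shut flat on the rim, 1.62 = open, leaning back on two stops. In balance at about 1.40: above it leans back, below it falls shut by itself. Damped hinge: let go at 1.3 it takes 1.3 to 1.9 s to reach 0.9 and 2.3 to 3.3 s to shut, hitting at 0.8 to 1.2 rad/s. From 0.15 to 0.03 rad it must turn at under 0.5 rad/s (100 mm/s at the handle).
- handle (a point): Middle of the lid's wooden handle bar: round, 16 mm thick, 84 mm long, level, parallel to the hinge, 33 mm in front of the lid's edge, on two thin brackets 44 mm either side of the middle. 0.32 m above the desk when open, 0.129 m shut. At lid angle q it lies -0.204 cos q + 0.012 sin q along kiln x from hinge and 0.204 sin q + 0.012 cos q above it (m).
- hinge (a point): Middle of the hinge line at the far rim of the kiln, 117 mm above the desk; fixed to the kiln. The lid on it is a cream firebrick slab in a steel band, 165 deep x 200 wide x 32 mm thick, 0.47 to 0.66 kg; held at the handle it weighs 2 to 3 N when nearly shut.
- kiln: Small test kiln, steel jacket on a grey plinth with a dial; fixed; 165 (x) x 200 (y) mm, rim 115 mm high. Origin: centre of its underside. Its front (dial, handle) faces its -x, towards the robot; y is parallel to the hinge. Two stops behind the hinge reach 180 mm high, 55 mm behind the body. Below the bar, in front of the wall, is free space: fingers can follow the bar right down and draw out.
- bowl_pinch: Terracotta pinch bowl, 92 mm wide, 47 mm high, in the kiln chamber (floor 47 mm above the desk), 20 mm below the rim. Leave it alone. Origin: centre of its foot.
- kiln_post: Square buff kiln post, 38 x 38 x 76 mm, standing left of the kiln. Bystander, leave alone. Origin: centre of its underside.
- cup_bisque: Beige unglazed cup, 80 mm wide, 77 mm high, at the left behind the post; behind it, from x 0.72 m and left of y -0.27 m, rises a tall fixed stack of crates. Bystander, leave alone. Origin: centre of its underside.
- test_tile_blue: L-shaped glaze test tile, upper half blue, 40 x 41 mm, 76 mm high, standing right of the kiln. Bystander, leave alone. Origin: centre of its underside.
- test_tile_green: L-shaped glaze test tile, upper half green, 40 x 41 mm, 76 mm high, standing right of the kiln. Bystander, leave alone. Origin: centre of its underside.

How it is judged:
By the outcome, as a careful person would: the job done as asked, in the order asked, and still so for the second after the job is handed in, with the robot touching nothing.
It also fails if it takes over 51 s, if anything falls off the work surface, if the arm or the gripper's body presses on something with over 40 N, if the wrist force passes 120 N, or if a joint passes its speed limit or range.

## Working session

There is one attempt and no reset: what is moved stays moved. The work goes in short steps, Python scripts to look and compute and a shell command to move; the robot and the scene stay as the last step left them, time stands still between calls to the robot, and variables do not carry over. Pictures are saved under pics/ and viewed, at most 10 in all, crops included, and the job is handed in when it is done.

```bash
ls; mkdir -p pics; python3 - <<'E'
from cell import arm
import cv2
print(arm.observe())
for n in("scene","top"):
    print(n,arm.calibration(n)); cv2.imwrite(f"pics/{n}0.png",arm.get_image(n)[:,:,::-1])
E
```

```text
pics
{'clock': 0.0, 'joints': array([ 1.11840834,  0.43521491,  0.02497564,  1.57408697, -0.01158166,
        1.13395714, -0.07511252]), 'dq': array([-9.85421013e-04, -7.74047542e-05, -9.75713201e-05,  1.23062292e-03,
       -1.37754950e-03, -1.04839298e-03, -3.62126723e-04]), 'joint_efforts': array([-1.27895428e-04, -6.67845154e+01,  9.85108986e-01, -3.14460003e+01,
       -6.04064343e-02,  4.29231639e-02,  1.53913911e-04]), 'position': array([ 0.2139586 , -0.58671363,  0.22595392]), 'ee_rot': array([-3.09224750e+00, -5.46275424e-01,  6.55301187e-04]), 'force': array([-0.49208598, -0.17262772,  0.47937137]), 'ft_torque': array([0.02349451, 0.01869471, 0.01775765]), 'gripper_force': 0.0, 'width': 1.004663036341147}
scene {'K': array([[410.96163967,   0.        , 321.64034522],
       [  0.        , 410.96163967, 198.10146925],
       [  0.        ,   0.        ,   1.        ]]), 'dist': array([-0.04769209,  0.        ,  0.        ,  0.        ,  0.        ]), 'xyz': array([ 0.41413028, -0.66466869,  1.01913785]), 'orientation': array([ 0.44638754, -0.06498513, -0.28327346])}
top {'K': array([[371.981645  ,   0.        , 318.67381373],
       [  0.        , 371.981645  , 200.82464287],
       [  0.        ,   0.        ,   1.        ]]), 'dist': array([-0.06530665,  0.        ,  0.        ,  0.        ,  0.        ]), 'xyz': array([ 0.50114543, -0.24651447,  1.00933275]), 'orientation': array([ 0.0602928 , -0.04461773, -1.56885215])}
```

View pics/scene0.png

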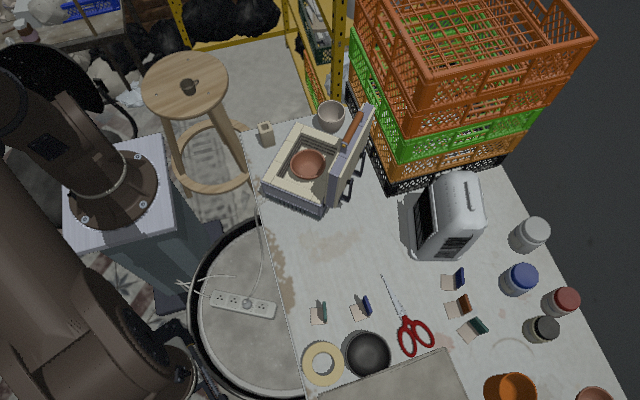

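View pics/top0.png

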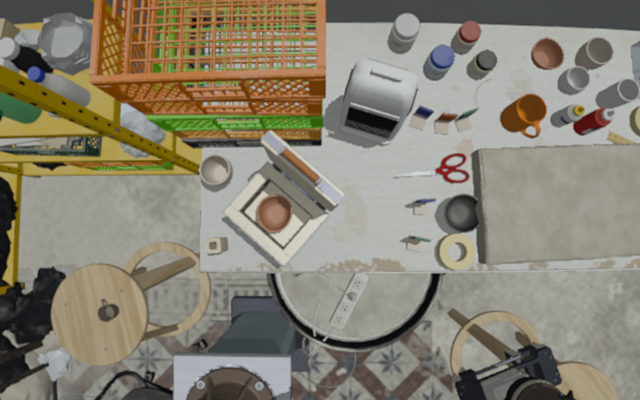

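The scene view puts the kiln at about (305,170) with its lid leaning back. In the top view it is at about (280,205), with the handle bar at (300,165). I'll enlarge both.

```bash
python3 - <<'E'
import cv2
a=cv2.imread("pics/scene0.png")[85:235,230:410]; b=cv2.imread("pics/top0.png")[120:280,190:360]
cv2.imwrite("pics/s1.png",cv2.resize(a,None,fx=4,fy=4,interpolation=cv2.INTER_CUBIC)[:600])
cv2.imwrite("pics/t1.png",cv2.resize(b,None,fx=3.75,fy=3.75,interpolation=cv2.INTER_CUBIC))
E
```

```text
(no output)
```

View pics/s1.png

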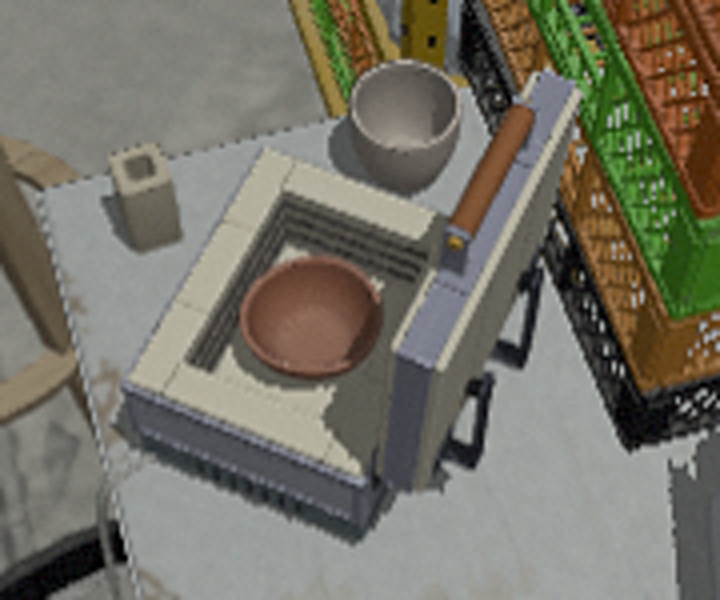

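View pics/t1.png

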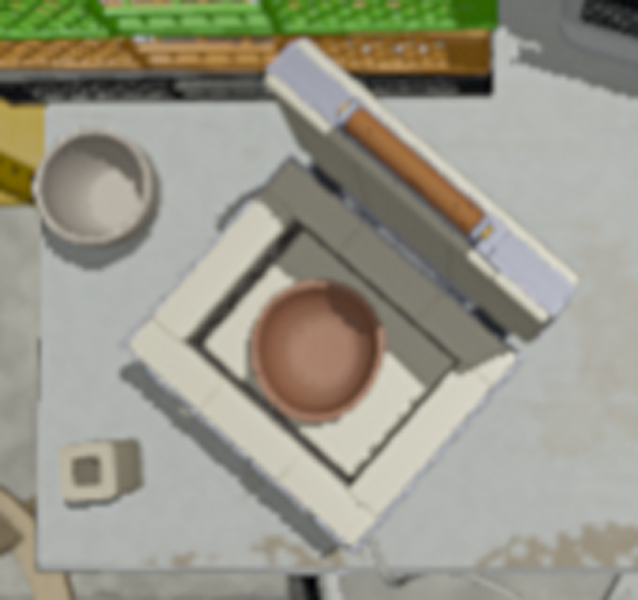

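```bash
cat > h.py <<'E'
import numpy as np, cv2
from scipy.spatial.transform import Rotation as R
def proj(c,P):
    Rc=R.from_rotvec(c["orientation"]).as_matrix()
    p=(np.atleast_2d(P)-c["xyz"])@Rc
    return cv2.projectPoints((p*[1,-1,-1]).reshape(-1,1,3),np.zeros(3),np.zeros(3),c["K"],c["dist"])[0].reshape(-1,2)
def bar(q,s=0): return np.array([-.204*np.cos(q)+.012*np.sin(q), s, .117+.204*np.sin(q)+.012*np.cos(q)])
E
python3 - <<'E'
from h import *; from cell import arm
from scipy.optimize import least_squares
S=np.array([[267,150],[128,388],[372,476],[522,115],[465,222]])/4.+[230,85]
T=np.array([[130,345],[350,545],[518,352],[355,115],[475,222]])/3.75+[190,120]
cs,ct=arm.calibration("scene"),arm.calibration("top")
w=.1;d=.0825
def pts(v,hx):
    b=bar(1.62)
    L=np.array([[-d,w,.115],[-d,-w,.115],[d,-w,.115],[hx+b[0],.042,b[2]+0.004],[hx+b[0],-.042,b[2]+.004]])
    c,s=np.cos(v[2]),np.sin(v[2])
    return L@np.array([[c,s,0],[-s,c,0],[0,0,1]])+[v[0],v[1],0]
for free in(0,1):
    f=lambda v:np.r_[proj(cs,pts(v,v[3] if free else d))-S,proj(ct,pts(v,v[3] if free else d))-T].ravel()
    r=least_squares(f,[.6,-.1,-.7,d],loss="soft_l1");print(r.x,np.round(r.fun.reshape(-1,2),1).tolist())
E
```

```text
[ 0.53561577 -0.13736127 -0.71024813  0.0825    ] [[-0.4, -1.0], [-0.4, -0.7], [-1.1, 2.0], [-1.1, -1.7], [-2.4, 2.2], [-0.9, -1.9], [2.5, -0.6], [2.8, -1.4], [-1.2, -0.7], [0.8, -0.2]]
[ 0.534632   -0.13632809 -0.71096136  0.08516129] [[-0.8, -1.3], [-0.9, -0.9], [-1.6, 1.7], [-0.6, -1.6], [-1.9, 2.4], [-1.3, -1.5], [2.1, -0.2], [2.3, -1.0], [-0.8, -1.3], [1.2, -0.7]]
```

```bash
python3 - <<'E'
from h import *; from cell import arm
v=[.5351,-.1368,-.7105]; d=.0825;w=.1
c,s=np.cos(v[2]),np.sin(v[2]); M=np.array([[c,s,0],[-s,c,0],[0,0,1]])
q=1.62; lid=lambda u,y,z:[d-u*np.cos(q)+z*np.sin(q),y,.117+u*np.sin(q)+z*np.cos(q)]
lines=[[[-d,w,.115],[-d,-w,.115],[d,-w,.115],[d,w,.115],[-d,w,.115]],[(lambda b:[b[0]+d,b[1],b[2]])(bar(q,y)) for y in(.042,-.042)],
[lid(.17,w,0),lid(.17,-w,0),lid(.17,-w,.032),lid(.17,w,.032),lid(.17,w,0)]]
out=[]
for n,(r0,r1,c0,c1) in dict(scene=(95,220,250,390),top=(120,280,200,350)).items():
    k=arm.calibration(n); f=4 if n=="scene" else 3.7
    im=cv2.resize(cv2.imread(f"pics/{n}0.png")[r0:r1,c0:c1],None,fx=f,fy=f,interpolation=cv2.INTER_CUBIC)
    for L in lines:
        p=(proj(k,np.array(L)@M+[v[0],v[1],0])-[c0,r0]+.5)*f
        cv2.polylines(im,[np.int32(p)],False,(0,0,255),1)
    im=cv2.resize(im,None,fx=.71,fy=.71,interpolation=cv2.INTER_AREA) if 0 else im
    out.append(cv2.resize(im,(400,int(im.shape[0]*400/im.shape[1]))))
h=max(o.shape[0] for o in out)
cv2.imwrite("pics/ov.png",np.hstack([cv2.copyMakeBorder(o,0,h-o.shape[0],0,0,0) for o in out]))
E
```

```text
(no output)
```

View pics/ov.png

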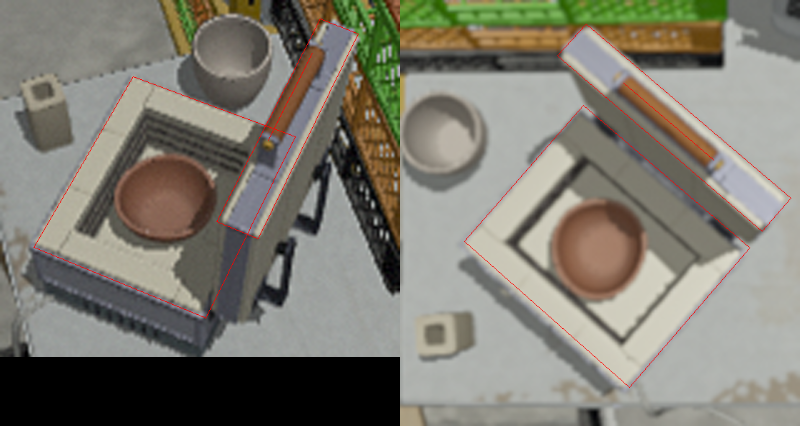

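The kiln fits at (0.535, −0.137) with yaw −0.71, and the overlay matches the rim, lid and bar to about 2 mm. I'll use closed fingers with the tool y parallel to the bar. First move is to in front of the kiln, up high.

```bash
cat >> h.py <<'E'
KX,KY,YAW=.5351,-.1368,-.7105
Rk=R.from_euler("z",YAW)
def pose(x,y,z,p):
    "tip in kiln frame, pitch p below horizontal; tool y = kiln y"
    t=np.array([np.cos(p),0,-np.sin(p)]);yy=np.array([0,1.,0])
    return Rk.apply([x,y,z])+[KX,KY,0], Rk*R.from_matrix(np.c_[np.cross(yy,t),yy,t])
def loc(o):
    T=R.from_rotvec(o["ee_rot"]); t=(Rk.inv()*T).apply([0,0,1]); y=(Rk.inv()*T).apply([0,1,0])
    return np.round(Rk.inv().apply(o["position"]-[KX,KY,0]),4),"z",np.round(t,3),"y",np.round(y,3)
def need(x,y,z,p):
    from cell import arm
    o=arm.observe(); P,T=pose(x,y,z,p); C=R.from_rotvec(o["ee_rot"])
    print("t",o["clock"],"loc",*loc(o),"F",np.round(o["force"],1)); print("joints",np.round(o["joints"],2))
    print("turn first dr",np.round((C.inv()*T).as_rotvec()/.12,2),"then slide",np.round(T.inv().apply(P-o["position"])/.3,3),"| slide now",np.round(C.inv().apply(P-o["position"])/.3,3))
E
python3 -m pendant '{"slide":[[0.09,-0.11,-0.04],[0.09,-0.11,-0.04],[0.09,-0.11,-0.04],[0.09,-0.11,-0.04],[0.09,-0.11,-0.04],[0.09,-0.11,-0.04],[0.09,-0.11,-0.04],[0.09,-0.11,-0.04],[0.09,-0.11,-0.04],[0.09,-0.11,-0.04]],"dr":[[0,0,0],[0,0,0],[0,0,0],[0,0,0],[0,0,0],[0,0,0],[0,0,0],[0,0,0],[0,0,0],[0,0,0]],"claw":[0,0,0,0,0,0,0,0,0,0]}'
python3 -c "
from h import *
need(-.16,0,.3,.8)"
```

```text
clock: 1.1
position: [0.3547, -0.1828, 0.3471]
ee_rot: [3.094, 0.546, -0.0]
force: [0.9, -1.5, 0.6]
width: 0.179
gripper_force: 0.0
t 1.1 loc [-0.1067 -0.1525  0.3471] z [ 0. -0. -1.] y [ 0.872 -0.489  0.   ] F [ 0.9 -1.5  0.6]
joints [ 0.62 -0.01 -0.28  1.85 -0.    1.31 -0.87]
turn first dr [ -6.63  -3.88 -16.34] then slide [ 0.237  0.508 -0.011] | slide now [ 0.357 -0.403  0.157]
```

```bash
python3 -m pendant '{"slide":[[0,0,0],[0,0,0],[0,0,0],[0,0,0],[0,0,0],[0,0,0],[0,0,0],[0,0,0],[0,0,0],[0,0,0]],"dr":[[0,0,-1],[0,0,-1],[0,0,-1],[0,0,-1],[0,0,-1],[0,0,-1],[0,0,-1],[0,0,-1],[0,0,-1],[0,0,-1]],"claw":[0,0,0,0,0,0,0,0,0,0]}'
python3 -m pendant '{"slide":[[0,0,0],[0,0,0],[0,0,0],[0,0,0],[0,0,0],[0,0,0],[0,0,0],[0,0,0]],"dr":[[0,0,-1],[0,0,-1],[0,0,-1],[0,0,-1],[0,0,-1],[0,0,-1],[0,0,-1],[0,0,-0.6]],"claw":[0,0,0,0,0,0,0,0]}'
python3 -c "
from h import *
need(-.16,0,.3,.8)"
```

```text
clock: 2.1
position: [0.3545, -0.1845, 0.3464]
ee_rot: [-2.239, -2.203, 0.0]
force: [-0.4, 0.3, 0.4]
width: 0.006
gripper_force: 0.0
clock: 2.9
position: [0.3545, -0.1846, 0.3465]
ee_rot: [-1.04, -2.964, 0.0]
force: [-0.4, -0.1, -0.4]
width: 0.006
gripper_force: 0.0
t 2.9 loc [-0.1058 -0.154   0.3465] z [-0.001 -0.    -1.   ] y [-0.035  0.999 -0.   ] F [-0.4 -0.1 -0.4]
joints [ 0.61 -0.01 -0.26  1.85 -0.    1.3   1.25]
turn first dr [ 0.11 -6.43  0.28] then slide [ 0.238  0.513 -0.015] | slide now [0.162 0.519 0.155]
```

```bash
python3 -m pendant '{"slide":[[0.05,0.15,0],[0.05,0.15,0],[0.05,0.15,0],[0.01,0.07,0],[0,0,0],[0,0,0],[0,0,0],[0,0,0],[0,0,0],[0,0,0]],"dr":[[0,0,0.1],[0,0,0.2],[0,0,0],[0,0,0],[0,-1,0],[0,-1,0],[0,-1,0],[0,-1,0],[0,-1,0],[0,-1,0]],"claw":[0,0,0,0,0,0,0,0,0,0]}'
python3 -c "
from h import *
need(-.12,0,.103,.8)"
```

```text
clock: 3.9
position: [0.4182, -0.0337, 0.3472]
ee_rot: [0.854, 2.288, -0.322]
force: [-0.9, -1.0, -0.5]
width: 0.007
gripper_force: 0.0
t 3.9 loc [-0.1558  0.002   0.3472] z [ 0.664 -0.001 -0.748] y [0.003 1.    0.001] F [-0.9 -1.  -0.5]
joints [ 0.38 -0.24 -0.82  2.21  0.64  0.89  0.04]
turn first dr [-0.01 -0.38 -0.03] then slide [ 0.482 -0.007  0.667] | slide now [ 0.451 -0.007  0.688]
```

```bash
python3 -m pendant '{"slide":[[0.08,0,0.11],[0.08,0,0.11],[0.08,0,0.11],[0.08,0,0.11],[0.07,0,0.11],[0.06,0,0.11],[0,0,0.02]],"dr":[[0,0,0],[0,0,0],[0,0,0],[0,0,0],[0,0,0],[0,0,0],[0,0,0]],"claw":[0,0,0,0,0,0,0]}'
python3 -c "
from h import *
need(-.12,0,.103,.8)"
```

```text
clock: 4.6
position: [0.4402, -0.0567, 0.1044]
ee_rot: [0.858, 2.304, -0.33]
force: [-0.2, -0.6, -0.3]
width: 0.004
gripper_force: 0.0
t 4.6 loc [-0.1242 -0.0011  0.1044] z [ 0.652 -0.01  -0.758] y [ 0.006  1.    -0.009] F [-0.2 -0.6 -0.3]
joints [ 0.21  0.48 -0.96  2.53  1.51  1.09 -1.13]
turn first dr [-0.09 -0.5   0.01] then slide [-0.007  0.004  0.013] | slide now [-0.008  0.004  0.013]
```

The low catch pose is reachable. I'll go back up and over to just above and behind the bar.

```bash
python3 -m pendant '{"slide":[[-0.1,0,-0.12],[-0.1,0,-0.12],[-0.1,0,-0.12],[-0.1,0,-0.12],[-0.1,0,-0.12],[-0.1,0,-0.12],[0,0,0]],"dr":[[0,0,0],[0,0,0],[0,0,0],[0,0,0],[0,0,0],[0,0,0],[0,0,0]],"claw":[0,0,0,0,0,0,0]}'
python3 -c "
from h import *
need(.095,0,.38,.86)"
```

```text
clock: 5.3
position: [0.4395, -0.0531, 0.3672]
ee_rot: [0.861, 2.283, -0.332]
force: [0.5, 0.5, -0.2]
width: 0.008
gripper_force: 0.0
t 5.3 loc [-0.1271  0.0011  0.3672] z [ 0.666 -0.01  -0.746] y [ 0.012  1.    -0.003] F [ 0.5  0.5 -0.2]
joints [ 0.58 -0.24 -0.89  2.15  0.59  0.85  0.18]
turn first dr [-0.08  0.15 -0.06] then slide [-0.589 -0.004  0.451] | slide now [-0.581  0.005  0.461]
```

```bash
python3 -m pendant '{"slide":[[-0.12,0,0.08],[-0.12,0,0.09],[-0.12,0,0.09],[-0.11,0,0.1],[-0.11,0,0.1],[0,0,0]],"dr":[[-0.08,0.15,-0.06],[0,0,0],[0,0,0],[0,0,0],[0,0,0],[0,0,0]],"claw":[0,0,0,0,0,0]}'
python3 - <<'E'
from h import *; from cell import arm
need(.141,0,.328,.86)
out=[]
for n,(r0,r1,c0,c1) in dict(scene=(60,220,230,390),top=(100,260,210,370)).items():
    im=arm.get_image(n)[r0:r1,c0:c1,::-1]; out.append(cv2.resize(im,(400,400),interpolation=cv2.INTER_CUBIC))
cv2.imwrite("pics/a1.png",np.hstack(out))
E
```

```text
clock: 5.9
position: [0.6062, -0.206, 0.3661]
ee_rot: [0.866, 2.312, -0.323]
force: [-1.2, 0.7, -1.3]
width: 0.006
gripper_force: 0.0
t 5.9 loc [ 0.099  -0.0061  0.3661] z [ 0.644 -0.01  -0.765] y [ 0.008  1.    -0.006] F [-1.2  0.7 -1.3]
joints [ 0.66  0.14 -0.74  1.89  0.84  0.79  0.3 ]
turn first dr [-0.08 -0.09 -0.02] then slide [-0.023  0.02   0.187] | slide now [-0.025  0.022  0.187]
```

View pics/a1.png

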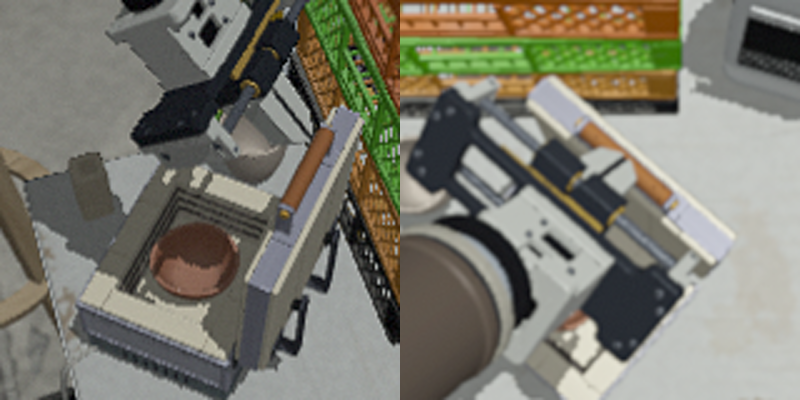

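The tip is just above and in front of the bar middle at local y −6 mm. Next it reaches down behind the bar.

```bash
python3 -m pendant '{"slide":[[-0.025,0.02,0],[0,0,0.07],[0,0,0.07],[0,0,0.05],[0,0,0]],"dr":[[-0.08,-0.09,0],[0,0,0],[0,0,0],[0,0,0],[0,0,0]],"claw":[0,0,0,0,0]}'
python3 -c "
from h import *
need(.1295,0,.318,.86)"
```

```text
clock: 6.5
position: [0.6408, -0.2244, 0.326]
ee_rot: [0.852, 2.306, -0.315]
force: [-0.5, -0.2, -0.9]
width: 0.003
gripper_force: 0.0
t 6.5 loc [0.1372 0.0025 0.326 ] z [ 0.651  0.002 -0.759] y [-0.003  1.    -0.   ] F [-0.5 -0.2 -0.9]
joints [ 0.63  0.24 -0.7   1.89  0.99  0.74  0.19]
turn first dr [ 0.02 -0.02  0.02] then slide [ 0.037 -0.008  0.003] | slide now [ 0.037 -0.008  0.003]
```

```bash
python3 -m pendant '{"slide":[[0.018,0,0],[0.018,0,0.003],[0.012,0,-0.01],[0.012,0,-0.01],[0.012,0,-0.01],[0.012,0,-0.01],[0.012,0,-0.01],[0.012,0,-0.01]],"dr":[[0,0,0],[0,0,0],[0,0,0],[0,0,0],[0,0,0],[0,0,0],[0,0,0],[0,0,0]],"claw":[0,0,0,0,0,0,0,0]}'
python3 - <<'E'
from h import *; from cell import arm
need(.0645,0,.315,.86)
v=arm.calibration("scene"); im=arm.get_image("scene").copy()
for q in(1.3,1.4,1.5,1.62):
    p=proj(v,Rk.apply([bar(q,s)+[.0825,0,0] for s in(.042,-.042)])+[KX,KY,0]); print(q,p.round().tolist())
    cv2.line(im,*[tuple(int(round(c*8)) for c in a) for a in p],(0,0,255) if q!=1.4 else (0,255,0),1,cv2.LINE_AA,3)
cv2.imwrite("pics/a2.png",cv2.resize(im[60:200,270:410,::-1],(560,560),interpolation=cv2.INTER_CUBIC))
E
```

```text
clock: 7.3
position: [0.6146, -0.2004, 0.3208]
ee_rot: [0.851, 2.302, -0.314]
force: [0.3, 0.3, 4.0]
width: 0.006
gripper_force: 1.6
t 7.3 loc [0.1017 0.0036 0.3208] z [ 0.654  0.004 -0.756] y [-0.003  1.     0.002] F [0.3 0.3 4. ]
joints [ 0.61  0.19 -0.72  1.96  1.    0.73  0.12]
turn first dr [0.03 0.02 0.01] then slide [ 0.106 -0.012 -0.066] | slide now [ 0.106 -0.012 -0.067]
1.3 [[331.0, 104.0], [314.0, 134.0]]
1.4 [[339.0, 106.0], [323.0, 136.0]]
1.5 [[348.0, 109.0], [332.0, 139.0]]
1.62 [[359.0, 113.0], [343.0, 144.0]]
```

View pics/a2.png

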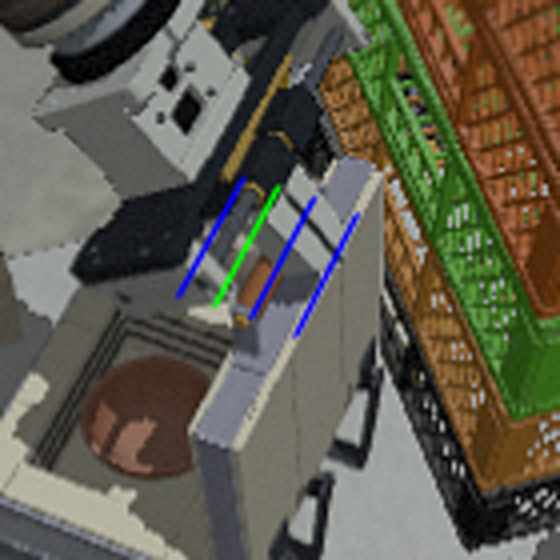

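The lid has followed to about 1.48 rad. I'll pull it on past balance to about 1.28.

```bash
python3 -m pendant '{"slide":[[0.012,0,-0.008],[0.012,0,-0.008],[0.012,0,-0.008],[0.012,0,-0.008],[0.012,0,-0.008],[0.012,0,-0.008],[0.012,0,-0.008],[0.012,0,-0.008],[0.012,0,-0.008],[0.008,0,-0.006]],"dr":[[0,0,0],[0,0,0],[0,0,0],[0,0,0],[0,0,0],[0,0,0],[0,0,0],[0,0,0],[0,0,0],[0,0,0]],"claw":[0,0,0,0,0,0,0,0,0,0]}'
python3 -c "
from h import *
need(.0,0,.270,.86)"
```

```text
clock: 8.35
position: [0.5819, -0.174, 0.313]
ee_rot: [0.853, 2.306, -0.315]
force: [0.3, -0.4, 0.3]
width: 0.005
gripper_force: 0.0
t 8.35 loc [0.0597 0.0023 0.313 ] z [ 0.651  0.001 -0.759] y [-0.002  1.     0.   ] F [ 0.3 -0.4  0.3]
joints [ 0.59  0.14 -0.74  2.04  0.98  0.73  0.07]
turn first dr [ 0.01 -0.02  0.01] then slide [ 0.244 -0.008 -0.021] | slide now [ 0.244 -0.007 -0.021]
```

Force is zero and the lid is falling freely. Now up and over, and down in front of it.

```bash
python3 -m pendant '{"slide":[[-0.01,0,-0.15],[0.05,0,-0.05],[0.14,0,0],[0.11,0,0.03],[0.01,0,0.06],[0,0,0.05]],"dr":[[0,0,0],[0,0,0],[0,0,0],[0,0,0],[0,0,0],[0,0,0]],"claw":[0,0,0,0,0,0]}'
python3 - <<'E'
from h import *; from cell import arm
need(-.0176,0,.2686,.86)
v=arm.calibration("scene"); im=arm.get_image("scene").copy()
for q in(1.0,1.1,1.2,1.3):
    p=proj(v,Rk.apply([bar(q,s)+[.0825,0,0] for s in(.042,-.042)])+[KX,KY,0])
    cv2.line(im,*[tuple(int(round(c*8)) for c in a) for a in p],(0,0,255) if q!=1.1 else (0,255,0),1,cv2.LINE_AA,3)
cv2.imwrite("pics/a3.png",cv2.resize(im[60:200,250:390,::-1],(560,560),interpolation=cv2.INTER_CUBIC))
E
```

```text
clock: 8.95
position: [0.5209, -0.1216, 0.2674]
ee_rot: [0.851, 2.306, -0.315]
force: [0.4, -0.1, 0.6]
width: 0.005
gripper_force: 0.0
t 8.95 loc [-0.0206  0.0023  0.2674] z [ 0.651  0.002 -0.759] y [-0.004  1.    -0.   ] F [ 0.4 -0.1  0.6]
joints [ 0.54  0.09 -0.83  2.21  1.09  0.74 -0.2 ]
turn first dr [ 0.02 -0.02  0.02] then slide [-0.01  -0.008  0.004] | slide now [-0.01  -0.008  0.004]
```

View pics/a3.png

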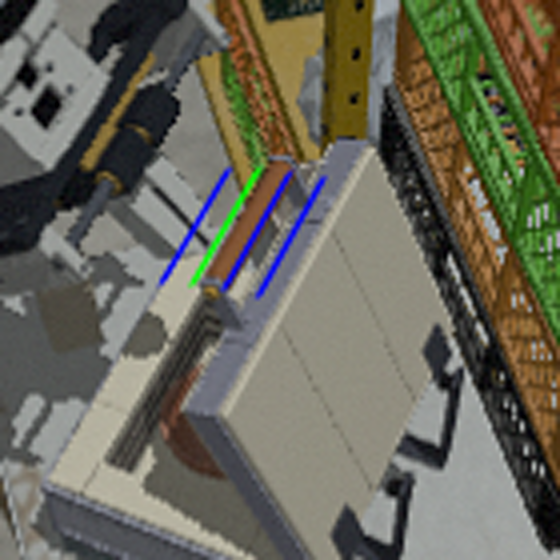

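The lid is at about 1.15 rad, falling freely, and the finger waits in front at the 1.0 rad position. I'll hold there and let the bar come to rest on it.

```bash
python3 -m pendant '{"slide":[[0,0,0],[0.002,0,0.002],[0.004,0,0.003],[0.004,0,0.003]],"dr":[[0,0,0],[0,0,0],[0,0,0],[0,0,0]],"claw":[0,0,0,0]}'; python3 -m pendant '{"slide":[[0.004,0,0.003]],"dr":[[0,0,0]],"claw":[0]}'
```

```text
clock: 9.4
position: [0.5211, -0.1215, 0.2651]
ee_rot: [0.853, 2.304, -0.315]
force: [0.2, 0.6, -0.1]
width: 0.009
gripper_force: 0.0
clock: 9.5
position: [0.5208, -0.1214, 0.2634]
ee_rot: [0.853, 2.305, -0.315]
force: [0.4, -0.4, -0.1]
width: 0.005
gripper_force: 0.0
```

```bash
python3 - <<'E'
from h import *
need(-.0176,0,.2686,.86)
# per-step tool increments for 0.1 rad of lid at pitch .86
n=np.array([np.sin(.86),np.cos(.86)]);t=np.array([np.cos(.86),-np.sin(.86)])
for q in np.arange(1.0,-.01,-.1):
    d=(bar(q-.1)-bar(q))[[0,2]]; print(round(q,1),"tip",(bar(q)+[.0825,0,-.0266]).round(4),"step x,z",np.round([-n@d/.3,t@d/.3],4))
E
```

```text
t 9.5 loc [-0.0209  0.0023  0.2634] z [ 0.651  0.002 -0.759] y [-0.002  1.     0.001] F [ 0.4 -0.4 -0.1]
joints [ 0.54  0.1  -0.83  2.22  1.1   0.74 -0.23]
turn first dr [ 0.01 -0.01  0.01] then slide [-0.02  -0.008 -0.006] | slide now [-0.02  -0.008 -0.006]
1.0 tip [-0.0176  0.      0.2685] step x,z [ 0.0673 -0.0101]
0.9 tip [-0.0349  0.      0.2577] step x,z [ 0.068  -0.0033]
0.8 tip [-0.051   0.      0.2451] step x,z [0.068  0.0035]
0.7 tip [-0.0658  0.      0.231 ] step x,z [0.0673 0.0103]
0.6 tip [-0.0791  0.      0.2155] step x,z [0.066  0.0169]
0.5 tip [-0.0908  0.      0.1987] step x,z [0.0639 0.0234]
0.4 tip [-0.1007  0.      0.1809] step x,z [0.0613 0.0297]
0.3 tip [-0.1088  0.      0.1622] step x,z [0.058  0.0357]
0.2 tip [-0.115   0.      0.1427] step x,z [0.0542 0.0413]
0.1 tip [-0.1193  0.      0.1227] step x,z [0.0498 0.0465]
0.0 tip [-0.1215  0.      0.1024] step x,z [0.0449 0.0512]
```

```bash
python3 -m pendant '{"slide":[[0,0,0]],"dr":[[0,0,0]],"claw":[0]}'; python3 -m pendant '{"slide":[[0,0,0]],"dr":[[0,0,0]],"claw":[0]}'; python3 -m pendant '{"slide":[[0,0,0]],"dr":[[0,0,0]],"claw":[0]}'
```

```text
clock: 9.6
position: [0.5206, -0.1214, 0.263]
ee_rot: [0.853, 2.306, -0.315]
force: [0.3, 0.5, -0.2]
width: 0.003
gripper_force: 0.0
clock: 9.7
position: [0.5207, -0.1214, 0.263]
ee_rot: [0.853, 2.306, -0.315]
force: [-0.4, 0.6, 0.7]
width: 0.003
gripper_force: 0.4
clock: 9.8
position: [0.5207, -0.1214, 0.263]
ee_rot: [0.853, 2.306, -0.315]
force: [-1.0, 1.1, 1.4]
width: 0.007
gripper_force: 0.4
```

```bash
python3 -m pendant '{"slide":[[0,0,0],[0,0,0]],"dr":[[0,0,0],[0,0,0]],"claw":[0,0]}'; python3 - <<'E'
from h import *; from cell import arm
need(-.0208,0,.263,.86)
v=arm.calibration("scene"); im=arm.get_image("scene").copy()
for q in(.9,1.0,1.1):
    p=proj(v,Rk.apply([bar(q,s)+[.0825,0,0] for s in(.042,-.042)])+[KX,KY,0])
    cv2.line(im,*[tuple(int(round(c*8)) for c in a) for a in p],(0,0,255) if q!=1. else (0,255,0),1,cv2.LINE_AA,3)
cv2.imwrite("pics/a4.png",cv2.resize(im[60:200,250:390,::-1],(560,560),interpolation=cv2.INTER_CUBIC))
E
```

```text
clock: 10.0
position: [0.5207, -0.1214, 0.263]
ee_rot: [0.853, 2.306, -0.315]
force: [-1.2, 0.8, -0.1]
width: 0.007
gripper_force: 0.4
t 10.0 loc [-0.0209  0.0022  0.263 ] z [ 0.651  0.002 -0.759] y [-0.002  1.     0.001] F [-1.2  0.8 -0.1]
joints [ 0.54  0.1  -0.83  2.22  1.1   0.74 -0.23]
turn first dr [ 0.01 -0.02  0.01] then slide [-0.    -0.007  0.   ] | slide now [-0.    -0.007  0.   ]
```

View pics/a4.png

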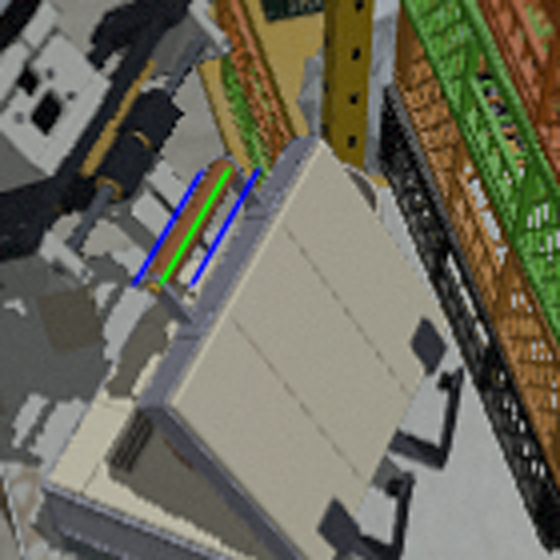

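The lid is caught and resting on the finger at about 0.97 rad. Lowering begins at 0.25 rad/s.

```bash
python3 -m pendant '{"slide":[[0.01,0,-0.001],[0.017,0,-0.001],[0.017,0,-0.001],[0.017,0,-0.001],[0.017,0,0],[0.017,0,0],[0.017,0,0.001],[0.017,0,0.001],[0.017,0,0.002],[0.017,0,0.002]],"dr":[[0,0,0],[0,0,0],[0,0,0],[0,0,0],[0,0,0],[0,0,0],[0,0,0],[0,0,0],[0,0,0],[0,0,0]],"claw":[0,0,0,0,0,0,0,0,0,0]}'
python3 -c "
from h import *
need(-.0791,0,.2155,.86)"
```

```text
clock: 11.05
position: [0.4926, -0.0973, 0.2304]
ee_rot: [0.853, 2.306, -0.315]
force: [-0.5, 0.8, -0.1]
width: 0.006
gripper_force: 0.4
t 11.05 loc [-0.0579  0.0022  0.2304] z [ 0.651  0.002 -0.759] y [-0.002  1.     0.001] F [-0.5  0.8 -0.1]
joints [ 0.46  0.12 -0.86  2.31  1.19  0.77 -0.43]
turn first dr [ 0.01 -0.02  0.01] then slide [ 0.086 -0.007 -0.008] | slide now [ 0.086 -0.007 -0.008]
```

```bash
python3 -m pendant '{"slide":[[0.017,0,0],[0.017,0,0],[0.017,0,0],[0.017,0,0.001],[0.017,0,0.001],[0.017,0,0.002],[0.017,0,0.002],[0.017,0,0.003],[0.017,0,0.003],[0.017,0,0.003]],"dr":[[0,0,0],[0,0,0],[0,0,0],[0,0,0],[0,0,0],[0,0,0],[0,0,0],[0,0,0],[0,0,0],[0,0,0]],"claw":[0,0,0,0,0,0,0,0,0,0]}'
python3 -c "
from h import *
need(-.1138,0,.1475,.86)"
```

```text
clock: 12.05
position: [0.4655, -0.0741, 0.1938]
ee_rot: [0.853, 2.306, -0.315]
force: [-0.5, 0.1, -1.9]
width: 0.005
gripper_force: 0.5
t 12.05 loc [-0.0937  0.0022  0.1938] z [ 0.651  0.002 -0.759] y [-0.002  1.     0.001] F [-0.5  0.1 -1.9]
joints [ 0.37  0.18 -0.9   2.4   1.28  0.84 -0.66]
turn first dr [ 0.01 -0.02  0.01] then slide [ 0.152 -0.007  0.073] | slide now [ 0.151 -0.007  0.074]
```

```bash
python3 -m pendant '{"slide":[[0.016,0,0.006],[0.016,0,0.006],[0.016,0,0.006],[0.015,0,0.007],[0.015,0,0.007],[0.015,0,0.008],[0.015,0,0.008],[0.015,0,0.008],[0.014,0,0.008],[0.014,0,0.008]],"dr":[[0,0,0],[0,0,0],[0,0,0],[0,0,0],[0,0,0],[0,0,0],[0,0,0],[0,0,0],[0,0,0],[0,0,0]],"claw":[0,0,0,0,0,0,0,0,0,0]}'
python3 -c "
from h import *
need(-.1193,0,.1227,.86)"
```

```text
clock: 13.05
position: [0.4502, -0.0608, 0.1479]
ee_rot: [0.853, 2.306, -0.315]
force: [-0.5, 0.3, -1.5]
width: 0.001
gripper_force: 0.6
t 13.05 loc [-0.1139  0.0022  0.1479] z [ 0.651  0.002 -0.759] y [-0.002  1.     0.001] F [-0.5  0.3 -1.5]
joints [ 0.25  0.31 -0.9   2.48  1.41  0.94 -0.92]
turn first dr [ 0.01 -0.02  0.01] then slide [ 0.068 -0.007  0.052] | slide now [ 0.068 -0.007  0.052]
```

```bash
python3 -m pendant '{"slide":[[0.01,0,0.007],[0.01,0,0.007],[0.01,0,0.007],[0.01,0,0.007],[0.01,0,0.008],[0.009,0,0.008],[0.009,0,0.008],[0.008,0,0.007],[0.007,0,0.007],[0.007,0,0.007]],"dr":[[0,0,0],[0,0,0],[0,0,0],[0,0,0],[0,0,0],[0,0,0],[0,0,0],[0,0,0],[0,0,0],[0,0,0]],"claw":[0,0,0,0,0,0,0,0,0,0]}'
python3 -c "
from h import *
need(-.122,0,.095,.86)"
```

```text
clock: 14.05
position: [0.4454, -0.0567, 0.1137]
ee_rot: [0.853, 2.306, -0.315]
force: [-2.9, 2.0, -1.4]
width: 0.001
gripper_force: 1.8
t 14.05 loc [-0.1203  0.0022  0.1137] z [ 0.65   0.002 -0.76 ] y [-0.002  1.     0.001] F [-2.9  2.  -1.4]
joints [ 0.19  0.42 -0.89  2.52  1.51  1.01 -1.09]
turn first dr [ 0.02 -0.02  0.01] then slide [ 0.045 -0.007  0.043] | slide now [ 0.045 -0.007  0.044]
```

```bash
python3 -m pendant '{"slide":[[0.005,0,0.006],[0.005,0,0.006],[0.005,0,0.006],[0.005,0,0.006],[0.005,0,0.006],[0.005,0,0.006],[0.005,0,0.006],[0.005,0,0.006]],"dr":[[0,0,0],[0,0,0],[0,0,0],[0,0,0],[0,0,0],[0,0,0],[0,0,0],[0,0,0]],"claw":[0,0,0,0,0,0,0,0]}'
python3 -c "
from h import *
need(-.122,0,.095,.86)"
```

```text
clock: 14.85
position: [0.4462, -0.0573, 0.0955]
ee_rot: [0.854, 2.304, -0.315]
force: [0.3, 0.5, 0.1]
width: 0.007
gripper_force: 0.0
t 14.85 loc [-0.1192  0.0023  0.0955] z [ 0.652  0.001 -0.759] y [-0.001  1.     0.001] F [0.3 0.5 0.1]
joints [ 0.16  0.48 -0.88  2.54  1.56  1.05 -1.17]
turn first dr [ 0.01 -0.01  0.  ] then slide [ 0.008 -0.008 -0.005] | slide now [ 0.008 -0.008 -0.005]
```

Force is zero with the finger clear below the bar. The elbow is near its limit, so I'll drop a little and draw out sideways along the bar. That path stays above the post, with the gripper body at or above 0.11 m.

```bash
python3 -m pendant '{"slide":[[0.009,0,0.01],[0.009,0,0.01],[0,0.04,0],[0,0.05,0],[0,0.05,0],[0,0.05,0],[0,0.05,0],[0,0.04,0],[0,0,0]],"dr":[[0,0,0],[0,0,0],[0,0,0],[0,0,0],[0,0,0],[0,0,0],[0,0,0],[0,0,0],[0,0,0]],"claw":[0,0,0,0,0,0,0,0,0]}'
python3 -c "
from h import *
need(-.19,0.08,.15,.86)"
```

```text
clock: 15.75
position: [0.5016, 0.0088, 0.0874]
ee_rot: [0.853, 2.306, -0.312]
force: [-0.1, -0.0, 0.2]
width: 0.004
gripper_force: 0.0
t 15.75 loc [-0.1203  0.0886  0.0874] z [ 0.65   0.004 -0.76 ] y [-0.003  1.     0.003] F [-0.1 -0.   0.2]
joints [ 0.05  0.58 -0.87  2.37  1.5   1.14 -1.11]
turn first dr [ 0.03 -0.02  0.  ] then slide [ 0.04  -0.029 -0.31 ] | slide now [ 0.041 -0.027 -0.31 ]
```

```bash
python3 -m pendant '{"slide":[[0,0,-0.07],[0,0,-0.07],[0,0,-0.07],[-0.1,0,-0.12],[-0.1,0,-0.12],[-0.1,0,-0.12],[-0.1,0,-0.12],[0,0,0]],"dr":[[0,0,0],[0,0,0],[0,0,0],[0,0,0],[0,0,0],[0,0,0],[0,0,0],[0,0,0]],"claw":[0,0,0,0,0,0,0,0]}'
python3 - <<'E'
from h import *; from cell import arm
need(-.19,0.08,.3,.86)
out=[]
for n,(r0,r1,c0,c1) in dict(scene=(60,240,210,390),top=(120,280,190,350)).items():
    v=arm.calibration(n); im=arm.get_image(n).copy()
    p=proj(v,Rk.apply([bar(0,s)+[.0825,0,0] for s in(.042,-.042)])+[KX,KY,0])
    cv2.line(im,*[tuple(int(round(c*8)) for c in a) for a in p],(0,255,0),1,cv2.LINE_AA,3)
    out.append(cv2.resize(im[r0:r1,c0:c1,::-1],(400,400),interpolation=cv2.INTER_CUBIC))
cv2.imwrite("pics/e.png",np.hstack(out))
E
```

```text
clock: 16.55
position: [0.4685, 0.0365, 0.329]
ee_rot: [0.852, 2.297, -0.31]
force: [0.3, -0.2, -0.3]
width: 0.003
gripper_force: 0.0
t 16.55 loc [-0.1635  0.0879  0.329 ] z [ 0.657  0.007 -0.754] y [-0.002  1.     0.007] F [ 0.3 -0.2 -0.3]
joints [ 0.34  0.02 -1.06  2.1   0.85  1.08 -0.3 ]
turn first dr [ 0.06  0.05 -0.02] then slide [ 0.13  -0.026  0.016] | slide now [ 0.13  -0.027  0.015]
```

View pics/e.png

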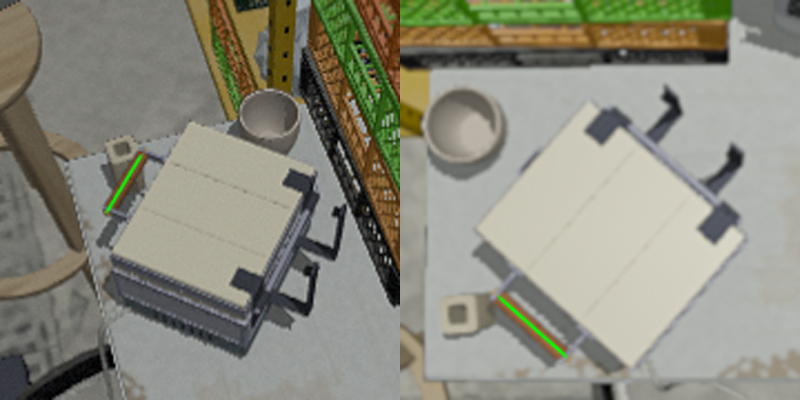

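The bar lies on the shut line in both views, the post and cup have not moved, and the arm is clear at z 0.33 m.

```bash
python3 -c "
from cell import arm
print(arm.sign_off())"
```

```text
the job is handed in; nothing more can be done
None
```

The kiln lid is fully shut and the job is handed in: I tipped it past balance, let it fall free, caught it under the handle at about 0.97 rad and lowered it at 0.25 rad/s or less, and the arm finished clear of everything at 16.6 s.

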